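Lock a filter stage and its cap onto the receiver

TASK

Assemble the sample filter: set the white filter stage on the steel receiver and turn it clockwise until it drops fully home and flush in the receiver's bayonet collar, then lock the cap with the wing grip onto the filter stage in the same way. Leave the finished stack standing free and do not push the other things on the bench around.

Things in the scene. Friction and masses are not known exactly. Their poses are not given: they have to be found in the camera images.
- base: Dark steel base plate of the receiver, 150 x 130 x 10 mm, fixed; origin at the centre of its underside, below the collar's axis; x along its long side, towards the edge with a small block. The collar is clamped on it at an angle that is not reported: its two notches lie along the plate's +x and -x, turned by up to 25 degrees either way.
- receiver_mouth (a point): Centre of the top rim of the steel receiver, a fixed collar 59 mm outside, 40 mm bore, rim 58 mm above the bench; axes those of the base plate. Two opposite notches in the rim, about 16 mm wide, let lugs drop 16 mm onto a ledge. Then, turned clockwise seen from above, lugs slide along under the rim and 74 to 86 degrees on fall off the ledge into pockets.
- stage_center (a point): Centre, half-way up, of the white filter stage standing on the bench; z up its axis. 97.5 mm tall, 175 to 325 g: nose 35.5 mm, then round body 59 mm across, 62 mm tall, open on top. Two flat grip pads face its +y and -y, 63 mm apart outside, 30 mm wide, from the centre up to the rim. Home in the receiver, this is 13.3 mm above receiver_mouth (7.5 mm higher while on the ledge).
- stage_tip (a point): Centre of the lower end of the stage's nose; axes of the stage. Nose: round, 37 mm across, 35.5 mm long up to the body's shoulder, end tapered to 30 mm; two lugs along +x and -x, 9 mm wide, 6 mm high, reaching 24 mm from the axis, undersides 12 mm above this point. They enter a notch if within about 7 degrees of it. Home: lugs in the pockets, shoulder flush on the rim below.
- stage_mouth (a point): Centre of the stage's top rim, 48.75 mm above stage_center; axes of the stage. A collar for the cap just like the receiver's: 40 mm bore, two notches, here along the stage's +x and -x; ledge 16 mm down; clockwise seen from above 74 to 86 degrees to the pockets, where the part drops the last 7.5 mm. Solid blocks stop the lugs counter-clockwise of a notch and beyond a pocket.
- cap_center (a point): Centre, half-way up, of the white cap standing on the bench; z up its axis. 96.5 mm tall, 125 to 235 g: nose with lugs exactly as the stage's (35.5 mm, lugs along the cap's +x and -x), disc 59 mm across and 22 mm tall, then an upright wing grip 54 mm long along x, 22 mm thick along y, 39 mm tall. Home on the stage, this is 12.8 mm above stage_mouth.
- amber: Bystander, leave alone: brown glass bottle, 62 mm across, 150 mm tall; origin at the centre of its underside
- jar: Bystander, leave alone: white screw-top jar, 68 mm across, 85 mm tall; origin at the centre of its underside
- beaker: Bystander, leave alone: glass beaker, 72 mm across, 85 mm tall; origin at the centre of its underside
- dish: Bystander, leave alone: clear culture dish, 90 mm across, 28 mm tall; origin at the centre of its underside
- wrench: Bystander, leave alone: small steel wrench lying flat, 130 mm long; origin at the centre of its underside
- clampring: Bystander, leave alone: loose plain steel ring, 72 mm across, 14 mm tall; origin at the centre of its underside
Not all that is in view belongs to the job. What is shaped like the part that bears stage_center but red is not meant.

How it is judged:
By the outcome, as a careful person would: the job done as asked, in the order asked, and still so for the second after the job is handed in, with the robot touching nothing.
It also fails if it takes over 72 s, if anything falls off the work surface, if the arm or the gripper's body presses on something with over 40 N, if the wrist force passes 120 N, or if a joint passes its speed limit or range.

ROBOT

A 7-joint arm with a two-finger parallel gripper is mounted at the origin on the work surface. World frame = base frame: x ahead of the robot, y to its left, z up, the work surface at z = 0. Lengths are in m, angles in degrees, forces in N, time in s.
With the tool pointing down it reaches from about 0.425 to 0.875 m from the base axis. Payload 4.7 kg.
Tool frame: the origin (TCP) lies midway between the tips of the shut fingers; the grasp point (between the pads) lies 19 mm behind it (env.grip_depth is the distance from the TCP to the grasp point, in m); z points along the fingers, y is the line along which they close (so a half turn about z gives the same grasp; the last joint's range is limited). The gripper opens to 87 mm and grips with 3 to 60 N. Pads are 19 mm wide; open, the fingers measure 117 mm over their backs; the gripper's body (75 mm by 190 mm) begins 51 mm behind the grasp point.
Start: joints at [70.308, 18.392, -4.016, 83.108, 1.295, 78.541, -3.26], TCP at [0.228, -0.609, 0.223] pointing down, gripper open.
Joint ranges: [-163.93, 163.93], [-17.29, 119.83], [-79.2, 71.16], [3.27, 140.29], [-89.18, 269.18], [5.43, 117.66], [-154.24, 154.24]. Speed limits (degrees/s): [147.25, 147.25, 180, 180, 180, 180, 180].

INTERFACE

Orientations are given as [roll, pitch, yaw] about the fixed x, y, z axes, in that order (R = Rz(yaw) Ry(pitch) Rx(roll)).
In Python, from cell import get_obs, optics, env, nets gives the robot as it stands.
- The arm moves only by the shell command python3 -m creep 'ROWS' [FORCE]. ROWS is JSON, a list of rows, each an object of numbers: "wx", "wy", "wz": the turn, a rotation vector about the tool's x, y, z in degrees; "tx", "ty", "tz": the shift along the tool's x, y, z in mm; "gripper": the opening, from -1 (shut) to 1 (fully open). A call has 1 to 5 rows; each row is the pose to reach, as a shift and turn from the pose commanded when the call began, along the tool's axes at that moment; what a row does not reach only later rows make up. A row lasts 1/12 s, in which the tool goes at most 41.7 mm and 7.16 degrees, less where a joint would pass 70% of its speed; a pose out of reach is approached as far as the arm can. A call with a gripper value outside its range is refused whole. The fingers move at their own pace and stop on an object; FORCE is the grip in N (left out, the last holds). Time passes only in rows, so rows that repeat a pose let the fingers close. It gives the time, the measured TCP pose, the force, the opening and the grip force at its end, in the units of the state.
- get_obs(): the state, without advancing time (a new reading comes with each control period).
- optics.read_camera(name): name is "scene" or "top" or "wrist"; returns (picture, depth): 480x640x3 uint8, red, green, blue; 480x640 float32, m along the optical axis (not along the pixel's ray), 0 where there is no reading.
- optics.camera_info(name): a dict with "fovy" (degrees; the focal length in pixels is half the picture's height over the tangent of half this angle, whatever the lens; pixels are square), "cx", "cy" (the principal point, pixels), "R" (3x3) and "t" (3): a world point X has camera coordinates R X + t; the wrist camera has in their place "tool_from_camera" (4x4, takes a point from camera to tool coordinates, whose origin is the TCP and whose axes are the flange's). Camera axes: x right, y down, z forward; pixel columns grow to the right and rows downward; lengths in m; the calibration is good to about 2 mm. A picture is of the moment at which its call begins: read the wrist's pose just before it. camera_info takes no time and is no camera call.
- env.sign_off(): hands the job in; it is judged then, once.
Trained networks look in the newest picture that a camera, given by its name, has taken for a name from the list of things; names that differ only in an ending like _2 or _b are one class to them, and where a whole thing is asked for, a point or a joint stands for the part that bears it (a point fixed in the world has none). Each returns a list of dicts, best first, with "confidence" (0 to 1); they miss things now and then, are a little off and sometimes report something else, mostly with a low value. They report only what shows in the picture. A call takes as long as a camera call. They do not tell look-alikes from the thing itself.
- nets.look_for(query, camera): "point" ([x, y, z] in m, in world coordinates, good to about 4 mm: the middle of the surface that is visible of it).
- nets.place_of(query, camera): "point" ([x, y, z] in m, in world coordinates, good to about 4 mm: a listed point, or the origin of a listed thing).
The state is a dict: "time_s": time; "qpos": joint angles; "joint_velocities": joint speeds; "effort": joint torques, N m; "tool_pos": TCP position; "tool_rot": TCP orientation; "force": force on the tool from outside, world axes, zero at the start; "wrist_torque": the same for the moment, N m; "grip_width": finger opening in m; "grasp_force": force on a finger pad.
Only numpy, scipy, OpenCV 4.12 (cv2) and the standard library are available. Lean on these libraries where they do the work, as an engineer would, in place of code of your own. Each camera call takes 0.05 s, during which the arm holds its last target. There are 200 camera calls.

## Working session

There is one attempt and no reset: what is moved stays moved. The work goes in short steps, Python scripts to look and compute and a shell command to move; the robot and the scene stay as the last step left them, time stands still between calls to the robot, and variables do not carry over. Pictures are saved under pics/ and viewed, at most 10 in all, crops included, and the job is handed in when it is done.

```bash
ls; mkdir -p pics; cat > h.py <<'E'
import numpy as np, cv2
from cell import get_obs, optics, env, nets
from scipy.spatial.transform import Rotation as Ro
def snap(n,f=None):
    o=get_obs(); p,d=optics.read_camera(n); i=optics.camera_info(n)
    if f: cv2.imwrite('pics/'+f,p[:,:,::-1])
    fl=240/np.tan(np.radians(i['fovy']/2))
    v,u=np.mgrid[:480,:640]
    P=np.stack([(u-i['cx'])/fl*d,(v-i['cy'])/fl*d,d],-1)
    if 'R' in i: W=(P-np.array(i['t']))@np.array(i['R'])
    else:
        T=np.array(i['tool_from_camera']); W=P@T[:3,:3].T+T[:3,3]
        W=W@Ro.from_euler('xyz',o['tool_rot'],degrees=True).as_matrix().T+o['tool_pos']
    W[d==0]=np.nan
    return p,W
E
python3 - <<'E'
from h import *
o=get_obs(); print({k:np.round(v,3) for k,v in o.items()})
for c in ('top','scene'):
    p,W=snap(c,c+'0.png'); i=optics.camera_info(c); print(c,i)
    for q in ('base','receiver_mouth','stage_center','stage_mouth','cap_center','amber','jar','beaker','dish','wrench','clampring'):
        print(q,[(np.round(r['point'],3).tolist(),round(r['confidence'],2)) for r in nets.place_of(q,c)[:3]])
E
```

```text
pics
{'time_s': np.float64(0.0), 'qpos': array([70.307, 18.439, -4.015, 83.175,  1.298, 78.541, -3.26 ]), 'joint_velocities': array([-0.025,  0.005, -0.066,  0.09 , -0.019,  0.033,  0.047]), 'effort': array([-0.0000e+00, -4.9129e+01, -4.0400e-01, -3.1253e+01, -6.4000e-02,
        4.4000e-02,  0.0000e+00]), 'tool_pos': array([ 0.227, -0.608,  0.221]), 'tool_rot': array([-1.79891e+02,  9.00000e-03,  2.05030e+01]), 'force': array([ 0.583, -0.731,  0.327]), 'wrist_torque': array([ 0.057, -0.004, -0.012]), 'grasp_force': np.float64(0.0), 'grip_width': np.float64(0.087)}
top {'fovy': 45.28583806555524, 'cx': 321.99637075122394, 'cy': 236.51579169216572, 'R': array([[ 0.01423886, -0.99984224,  0.01061823],
       [-0.98965559, -0.01560832, -0.14261207],
       [ 0.1427553 , -0.00847776, -0.9897217 ]]), 't': array([8.78034130e-04, 5.75363799e-01, 1.20248247e+00])}
base [([0.537, -0.027, -0.001], 0.82)]
receiver_mouth [([0.538, -0.031, 0.054], 0.77), ([0.532, 0.196, 0.098], 0.68)]
stage_center [([0.328, 0.161, 0.05], 0.92), ([0.529, 0.198, 0.05], 0.82), ([0.338, 0.017, 0.053], 0.79)]
stage_mo
[... 636 characters left out ...]
92239]]), 't': array([-0.46699523, -0.12604703,  1.66435255])}
base [([0.539, -0.03, 0.002], 0.74)]
receiver_mouth [([0.537, -0.028, 0.061], 0.93), ([0.466, -0.379, 0.0], 0.4)]
stage_center [([0.404, 0.271, 0.046], 0.96), ([0.34, 0.022, 0.055], 0.95), ([0.331, 0.162, 0.049], 0.79)]
stage_mouth [([0.342, 0.026, 0.096], 0.78), ([0.532, 0.196, 0.095], 0.77), ([0.408, 0.266, 0.093], 0.76)]
cap_center []
amber [([0.772, 0.001, 0.002], 0.69)]
jar [([0.702, -0.163, -0.002], 0.64)]
beaker [([0.696, 0.164, 0.002], 0.76)]
dish [([0.525, 0.401, -0.0], 0.84), ([0.54, -0.027, 0.001], 0.37)]
wrench [([0.466, -0.378, -0.002], 0.8), ([0.705, -0.161, -0.002], 0.36)]
clampring [([0.667, -0.306, 0.003], 0.86)]
```

View pics/top0.png

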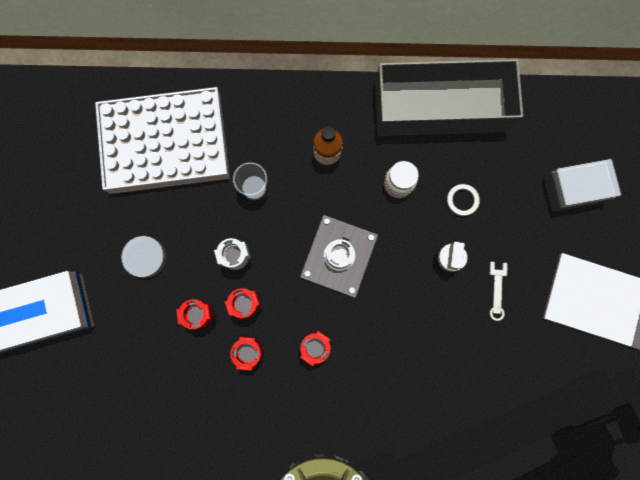

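View pics/scene0.png

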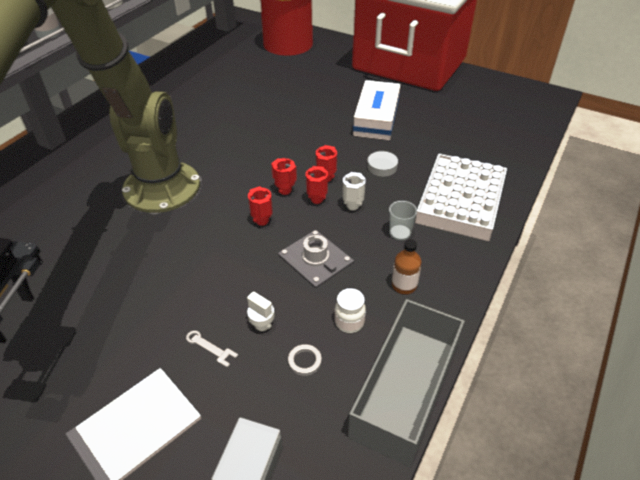

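The top picture shows the white stage at px (232,254) with red look-alikes around it, the receiver at (339,254) and the cap at (453,256). The scene view agrees.

```bash
cat >> h.py <<'E'
def go(p,yaw=None):
    """needed shift (mm) in tool axes and wz for tool-down pose"""
    o=get_obs(); R=Ro.from_euler('xyz',o['tool_rot'],degrees=True)
    d=R.inv().apply(np.array(p)-o['tool_pos'])*1000
    y=o['tool_rot'][2] if yaw is None else yaw
    w=(R.inv()*Ro.from_euler('xyz',[180,0,y],degrees=True)).as_rotvec(degrees=True)
    print('t',np.round(d,1),'w',np.round(w,1),'rows',np.ceil(max(np.linalg.norm(d)/41.7,np.linalg.norm(w)/7.16)),'from',np.round(o['tool_pos'],4),np.round(o['tool_rot'],2))
E
python3 - <<'E'
from h import *
i=optics.camera_info('wrist');print(np.round(i['tool_from_camera'],3),i['fovy'])
go([.46,-.27,.30],110-30)
go([.46,-.27,.30],20)
E
```

```text
[[-0.002 -0.967 -0.254  0.071]
 [ 1.    -0.001 -0.001  0.001]
 [ 0.001 -0.254  0.967 -0.162]
 [ 0.     0.     0.     1.   ]] 66.27392239556644
t [ 336.3 -236.   -77.4] w [  0.    0.  -59.5] rows 11.0 from [ 0.2276 -0.6089  0.2226] [179.99   0.    20.5 ]
t [ 336.3 -236.   -77.4] w [0.  0.  0.5] rows 11.0 from [ 0.2276 -0.6089  0.2226] [179.99   0.    20.5 ]
```

```bash
python3 - <<'E'
from h import *
go([.53,-.265,.25],63)
E
```

```text
t [ 403.7 -216.2  -27.4] w [  0.    0.  -42.5] rows 12.0 from [ 0.2276 -0.6089  0.2226] [179.99   0.    20.5 ]
```

```bash
python3 -m creep '[{"tx":404,"ty":-216,"tz":-27,"wz":-42},{"tx":404,"ty":-216,"tz":-27,"wz":-42},{"tx":404,"ty":-216,"tz":-27,"wz":-42},{"tx":404,"ty":-216,"tz":-27,"wz":-42},{"tx":404,"ty":-216,"tz":-27,"wz":-42}]'
python3 - <<'E'
from h import *
go([.53,-.265,.25],63)
E
```

```text
t [ 403.7 -216.2  -27.4] w [  0.    0.  -42.5] rows 12.0 from [ 0.2276 -0.6089  0.2226] [179.99   0.    20.5 ]validation failed for argument at $[0]...
```

```bash
python3 -m creep '[{"wx":0,"wy":0,"wz":-42,"tx":404,"ty":-216,"tz":-27,"gripper":1},{"wx":0,"wy":0,"wz":-42,"tx":404,"ty":-216,"tz":-27,"gripper":1},{"wx":0,"wy":0,"wz":-42,"tx":404,"ty":-216,"tz":-27,"gripper":1},{"wx":0,"wy":0,"wz":-42,"tx":404,"ty":-216,"tz":-27,"gripper":1},{"wx":0,"wy":0,"wz":-42,"tx":404,"ty":-216,"tz":-27,"gripper":1}]'
python3 - <<'E'
from h import *
go([.53,-.265,.25],63)
E
```

```text
time_s: 1.62
tool_pos: [0.3661, -0.4512, 0.2352]
tool_rot: [180.0, 0.0, 56.6]
force: [1.0, -0.8, -0.5]
grip_width: 0.0869
grasp_force: 0.0
t [245.6  34.6 -14.9] w [ 0.   0.  -6.4] rows 6.0 from [ 0.3661 -0.4512  0.2352] [1.7997e+02 2.0000e-02 5.6650e+01]
```

```bash
python3 -m creep '[{"wx":0,"wy":0,"wz":-6,"tx":246,"ty":35,"tz":-15,"gripper":1},{"wx":0,"wy":0,"wz":-6,"tx":246,"ty":35,"tz":-15,"gripper":1},{"wx":0,"wy":0,"wz":-6,"tx":246,"ty":35,"tz":-15,"gripper":1},{"wx":0,"wy":0,"wz":-6,"tx":246,"ty":35,"tz":-15,"gripper":1},{"wx":0,"wy":0,"wz":-6,"tx":246,"ty":35,"tz":-15,"gripper":1}]'
python3 -m creep '[{"wx":0,"wy":0,"wz":0,"tx":40,"ty":0,"tz":0,"gripper":1},{"wx":0,"wy":0,"wz":0,"tx":40,"ty":0,"tz":0,"gripper":1}]'
python3 - <<'E'
from h import *
p,W=snap('wrist','w1.png'); np.save('w1.npy',W)
print(nets.place_of('cap_center','wrist'), nets.place_of('wrench','wrist'))
# wing top: z .08-.105
m=(W[...,2]>.085)&(W[...,2]<.105)&(abs(W[...,0]-.535)<.06)&(abs(W[...,1]+.269)<.06)
P=W[m]; print(len(P),P.mean(0)); print(cv2.minAreaRect((P[:,:2]*1000).astype(np.float32)))
print(get_obs()['qpos'])
go([.535,-.029,.25],90)
E
```

```text
time_s: 2.03
tool_pos: [0.5047, -0.2961, 0.2479]
tool_rot: [179.9, 0.0, 62.3]
force: [1.3, 0.4, 0.6]
grip_width: 0.0871
grasp_force: 0.0
time_s: 2.2
tool_pos: [0.5276, -0.2513, 0.2481]
tool_rot: [179.9, -0.4, 63.1]
force: [0.8, 2.5, 0.7]
grip_width: 0.0867
grasp_force: 0.0
[{'point': [0.5342, -0.2716, 0.0481], 'confidence': 0.63}] []
1563 [ 0.53692256 -0.26843389  0.09573317]
((536.3402099609375, -269.6598815917969), (22.518552780151367, 53.90370559692383), 81.98951721191406)
[ 45.63699468  11.28251346 -24.87584191  90.02766546   4.85168081
  79.75084968  -7.30164202]
t [212.6 -96.8  -2.8] w [ -0.    0.1 -27.6] rows 6.0 from [ 0.5222 -0.2622  0.2474] [1.800e+02 5.000e-02 6.238e+01]
```

View pics/w1.png

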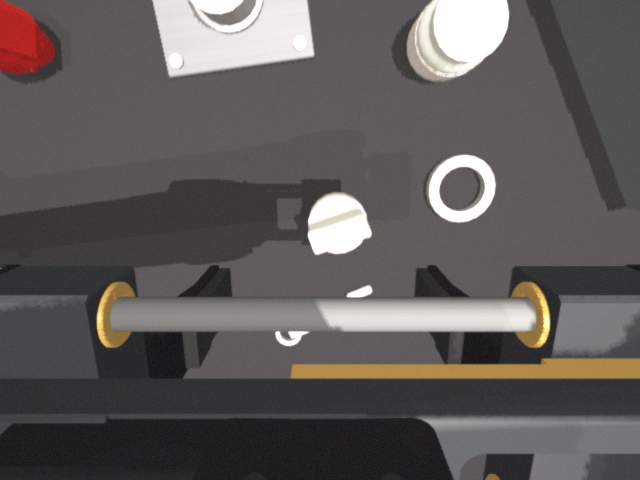

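The wrist view shows the cap at px (338,223), with its wing along about -8° in world axes and the ring at (461,188). The receiver comes next.

```bash

python3 -m creep '[{"wx":0,"wy":0,"wz":-28,"tx":205,"ty":-97,"tz":-3,"gripper":1},{"wx":0,"wy":0,"wz":-28,"tx":205,"ty":-97,"tz":-3,"gripper":1},{"wx":0,"wy":0,"wz":-28,"tx":205,"ty":-97,"tz":-3,"gripper":1},{"wx":0,"wy":0,"wz":-28,"tx":205,"ty":-97,"tz":-3,"gripper":1},{"wx":0,"wy":0,"wz":-28,"tx":205,"ty":-97,"tz":-3,"gripper":1}]'
python3 -m creep '[{"wx":0,"wy":0,"wz":0,"tx":20,"ty":0,"tz":0,"gripper":1},{"wx":0,"wy":0,"wz":0,"tx":20,"ty":0,"tz":0,"gripper":1},{"wx":0,"wy":0,"wz":0,"tx":20,"ty":0,"tz":0,"gripper":1}]'
python3 - <<'E'
from h import *
p,W=snap('wrist','w2.png'); np.save('w2.npy',W); np.save('w2p.npy',p)
print(nets.place_of('receiver_mouth','wrist'),nets.place_of('base','wrist'))
m=(abs(W[...,2]-.058)<.004)&(abs(W[...,0]-.538)<.06)&(abs(W[...,1]+.029)<.06)
P=W[m]; print(len(P)); c,r=cv2.minEnclosingCircle((P[:,:2]*1000).astype(np.float32)); print(c,r)
P2=P[:,:2]*1000-c; a=np.degrees(np.arctan2(P2[:,1],P2[:,0]))%360; rr=np.hypot(*P2.T)
s=(rr>21.5)&(rr<27)
print(np.histogram(a[s],bins=72,range=(0,360))[0].reshape(6,12))
b=(abs(W[...,2]-.010)<.003)&(abs(W[...,0]-.538)<.1)&(abs(W[...,1]+.029)<.1)
B=W[b]; print(len(B),cv2.minAreaRect((B[:,:2]*1000).astype(np.float32)))
ys,xs=np.where(m); y0,x0=int(ys.mean()),int(xs.mean()); print(x0,y0)
cr=p[max(0,y0-70):y0+70,max(0,x0-90):x0+90]; cv2.imwrite('pics/w2c.png',cv2.resize(cr,None,fx=4,fy=4,interpolation=cv2.INTER_CUBIC)[:,:,::-1])
go([.53,.19,.25],110)
E
```

```text
time_s: 2.77
tool_pos: [0.5303, -0.0549, 0.2502]
tool_rot: [180.0, 0.1, 90.3]
force: [0.8, -0.1, -0.3]
grip_width: 0.0868
grasp_force: 0.0
time_s: 3.02
tool_pos: [0.5306, -0.035, 0.2503]
tool_rot: [180.0, 0.1, 90.3]
force: [0.1, -1.3, 0.4]
grip_width: 0.0869
grasp_force: 0.0
[] []
1363
(540.2232666015625, -28.541215896606445) 29.937576293945312
[[12 12 12 13 12 13 11 12 11 12 13 13]
 [14 11 13 13 12 12 16 10 14  9 14 12]
 [14  2  2  2  1  0  2  1  1  2  8 10]
 [11 14 12 13 11 12 11 10 14 10 14 12]
 [12 10 11 12 12  9 10 13 12 11 12 11]
 [11  3  3  3  4  4  1  4  3  3  4 14]]
11539 ((540.1177368164062, -28.651512145996094), (130.0838623046875, 150.1770477294922), 70.51973724365234)
330 201
t [227.3  -0.4  -0.3] w [ -0.   0. -20.] rows 6.0 from [ 0.5306 -0.0373  0.2499] [-1.7998e+02  5.0000e-02  9.0050e+01]
```

View pics/w2c.png

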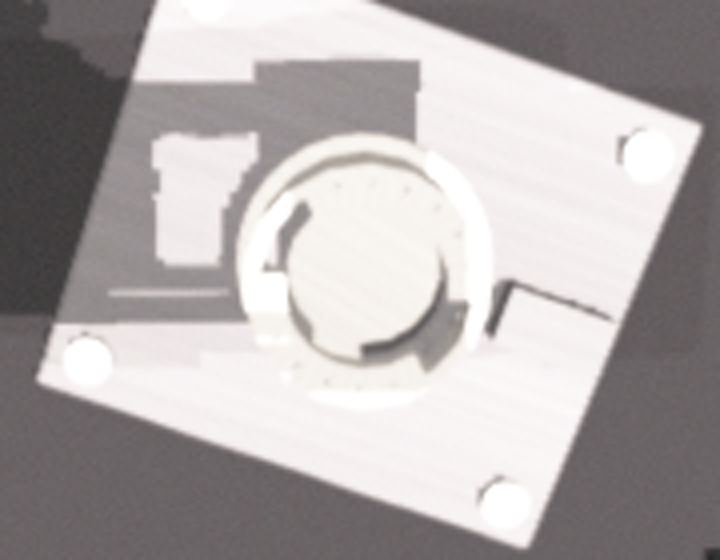

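Close view: the collar's notches show at lower right and upper left, and the block on the plate is at right. I'll refine the notch angle and move on to the stage.

```bash

python3 - <<'E'
from h import *
W=np.load('w2.npy'); c=np.array([540.2,-28.6])
m=(abs(W[...,2]-.058)<.004)&(np.hypot(W[...,0]*1000-c[0],W[...,1]*1000-c[1])<32)
P=W[m][:,:2]*1000-c; r=np.hypot(*P.T); P=P[(r>21.5)&(r<29)]
for lo,hi in((0,1),(0,-1)):
    best=[]
    for t in np.arange(-50,0,1.):
        u=np.array([np.cos(np.radians(t)),np.sin(np.radians(t))])*hi
        a=P@u; l=P@np.array([-u[1],u[0]]); q=l[a>0]
        best.append((t,(abs(q)<7).sum(),(abs(q)<8).sum()))
    b=np.array(best); k=b[:,1]<=b[:,1].min()+1; print(b[k][:,0].min(),b[k][:,0].max(),b[:,1].min(), b[b[:,2]<=b[:,2].min()+1][:,0])
E
python3 -m creep '[{"wx":0,"wy":0,"wz":-20,"tx":220,"ty":0,"tz":0,"gripper":1},{"wx":0,"wy":0,"wz":-20,"tx":220,"ty":0,"tz":0,"gripper":1},{"wx":0,"wy":0,"wz":-20,"tx":220,"ty":0,"tz":0,"gripper":1},{"wx":0,"wy":0,"wz":-20,"tx":220,"ty":0,"tz":0,"gripper":1},{"wx":0,"wy":0,"wz":-20,"tx":220,"ty":0,"tz":0,"gripper":1}]'
python3 -m creep '[{"wx":0,"wy":0,"wz":0,"tx":23,"ty":0,"tz":0,"gripper":1},{"wx":0,"wy":0,"wz":0,"tx":23,"ty":0,"tz":0,"gripper":1},{"wx":0,"wy":0,"wz":0,"tx":23,"ty":0,"tz":0,"gripper":1}]'
python3 - <<'E'
from h import *
p,W=snap('wrist','w3.png'); np.save('w3.npy',W)
m=(abs(W[...,2]-.0975)<.004)&(abs(W[...,0]-.533)<.05)&(abs(W[...,1]-.197)<.05)
P=W[m]; c,r=cv2.minEnclosingCircle((P[:,:2]*1000).astype(np.float32)); print(len(P),c,r, P.mean(0)); print(cv2.minAreaRect((P[:,:2]*1000).astype(np.float32)))
P2=P[:,:2]*1000-c; a=np.degrees(np.arctan2(P2[:,1],P2[:,0]))%360; rr=np.hypot(*P2.T)
s=(rr>21.5)&(rr<27)
print(np.histogram(a[s],bins=72,range=(0,360))[0].reshape(6,12))
ys,xs=np.where(m); y0,x0=int(ys.mean()),int(xs.mean()); print(x0,y0)
cr=p[max(0,y0-75):y0+75,max(0,x0-100):x0+100]; cv2.imwrite('pics/w3c.png',cv2.resize(cr,None,fx=4,fy=4,interpolation=cv2.INTER_CUBIC)[:,:,::-1])
print(get_obs()['qpos'])
E
```

```text
-36.0 -33.0 46.0 [-35. -34. -33. -32. -31. -30. -28. -26.]
-36.0 -25.0 37.0 [-34. -33. -32. -31. -30. -29. -28. -27.]
time_s: 3.58
tool_pos: [0.5303, 0.1733, 0.2501]
tool_rot: [180.0, 0.1, 110.0]
force: [1.3, 0.1, 0.0]
grip_width: 0.0871
grasp_force: 0.0
time_s: 3.83
tool_pos: [0.5217, 0.1956, 0.2498]
tool_rot: [-180.0, 0.0, 110.4]
force: [0.5, -1.0, -0.9]
grip_width: 0.0871
grasp_force: 0.0
1936 (532.5045166015625, 196.58132934570312) 34.76915740966797 [0.53254035 0.19758003 0.09744553]
((532.8527221679688, 196.724853515625), (59.000999450683594, 63.455936431884766), 17.38050651550293)
[[ 2  2  3  0  0  1  1  2 11 15 16 15]
 [14 16 16 14 15 16 16 14 15 16 17 15]
 [17 15 14 14 17 16 15 15 16 16  8  3]
 [ 2  3  3  3  3  5  4  4 15 12 17 14]
 [15 15 13 14 13 14 17 14 14 13 15 12]
 [15 14 13 15 14 15 15 13 16 12 16  6]]
333 218
[ 19.11655964  10.64756741 -47.4604109   92.88606453   7.99819797
  80.01397124  -9.06761056]
```

View pics/w3c.png

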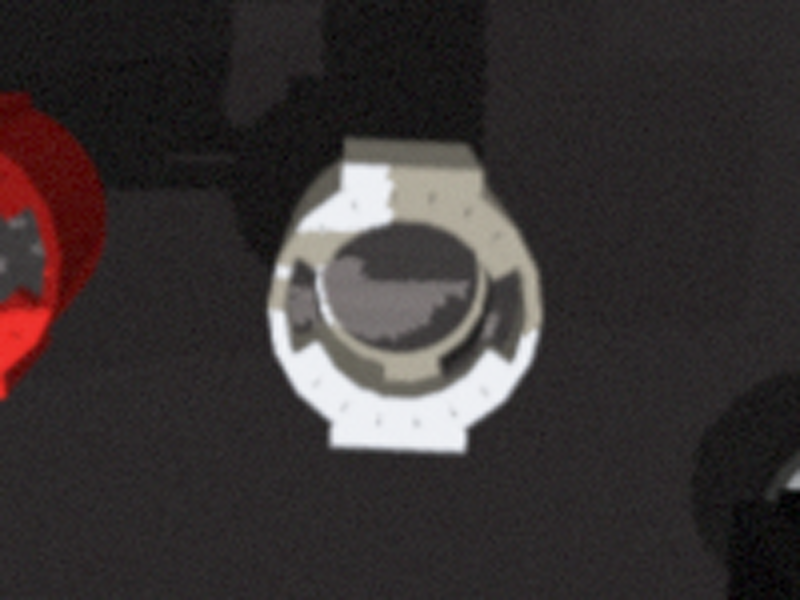

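The stage's pads lie along image vertical and its notches left and right, so its x axis is at about 17.4°. The red neighbour is clear of the finger line. I'll turn to yaw 197.4.

```bash

python3 - <<'E'
from h import *
go([.5327,.1968,.14],197.4)
E
python3 -m creep '[{"wx":0,"wy":0,"wz":-87,"tx":0,"ty":10,"tz":40,"gripper":1},{"wx":0,"wy":0,"wz":-87,"tx":0,"ty":10,"tz":40,"gripper":1},{"wx":0,"wy":0,"wz":-87,"tx":0,"ty":10,"tz":40,"gripper":1},{"wx":0,"wy":0,"wz":-87,"tx":0,"ty":10,"tz":40,"gripper":1},{"wx":0,"wy":0,"wz":-87,"tx":0,"ty":10,"tz":40,"gripper":1}]'
python3 -m creep '[{"wx":0,"wy":0,"wz":-51,"tx":0,"ty":0,"tz":20,"gripper":1},{"wx":0,"wy":0,"wz":-51,"tx":0,"ty":0,"tz":20,"gripper":1},{"wx":0,"wy":0,"wz":-51,"tx":0,"ty":0,"tz":20,"gripper":1},{"wx":0,"wy":0,"wz":-51,"tx":0,"ty":0,"tz":20,"gripper":1},{"wx":0,"wy":0,"wz":-51,"tx":0,"ty":0,"tz":20,"gripper":1}]'
python3 -m creep '[{"wx":0,"wy":0,"wz":-15,"tx":0,"ty":0,"tz":20,"gripper":1},{"wx":0,"wy":0,"wz":-15,"tx":0,"ty":0,"tz":20,"gripper":1},{"wx":0,"wy":0,"wz":-15,"tx":0,"ty":0,"tz":20,"gripper":1},{"wx":0,"wy":0,"wz":-15,"tx":0,"ty":0,"tz":20,"gripper":1}]'
python3 - <<'E'
from h import *
go([.5327,.1968,.054],197.4); print(get_obs()['qpos'])
E
```

```text
t [ -0.6  10.8 109.7] w [ -0.1   0.  -87.2] rows 13.0 from [0.5224 0.1937 0.2497] [-1.7996e+02  6.0000e-02  1.1018e+02]
time_s: 4.3
tool_pos: [0.5322, 0.1955, 0.2094]
tool_rot: [-179.9, 0.0, 146.2]
force: [1.1, 0.6, -0.2]
grip_width: 0.0872
grasp_force: 0.0
time_s: 4.72
tool_pos: [0.5323, 0.1954, 0.1895]
tool_rot: [-179.9, -0.0, -178.0]
force: [0.2, 0.4, -1.3]
grip_width: 0.0869
grasp_force: 0.0
time_s: 5.05
tool_pos: [0.532, 0.1966, 0.1697]
tool_rot: [-180.0, -0.0, -163.5]
force: [0.4, -0.1, 0.5]
grip_width: 0.0867
grasp_force: 0.0
t [-8.000e-01  1.000e-01  1.157e+02] w [-0.  -0.  -0.9] rows 3.0 from [0.532  0.1966 0.1697] [-1.7997e+02 -4.0000e-02 -1.6347e+02]
[ 27.12805432  19.37461996 -59.6598176   97.61315518  17.42729184
  73.12141549  70.25554759]
```

```bash

python3 -m creep '[{"wx":0,"wy":0,"wz":-1,"tx":-1,"ty":0,"tz":40,"gripper":1},{"wx":0,"wy":0,"wz":-1,"tx":-1,"ty":0,"tz":80,"gripper":1},{"wx":0,"wy":0,"wz":-1,"tx":-1,"ty":0,"tz":115,"gripper":1},{"wx":0,"wy":0,"wz":-1,"tx":-1,"ty":0,"tz":115,"gripper":1}]'
python3 -m creep '[{"wx":0,"wy":0,"wz":0,"tx":0,"ty":0,"tz":0,"gripper":-1},{"wx":0,"wy":0,"wz":0,"tx":0,"ty":0,"tz":0,"gripper":-1},{"wx":0,"wy":0,"wz":0,"tx":0,"ty":0,"tz":0,"gripper":-1},{"wx":0,"wy":0,"wz":0,"tx":0,"ty":0,"tz":0,"gripper":-1},{"wx":0,"wy":0,"wz":0,"tx":0,"ty":0,"tz":0,"gripper":-1}]' 35
python3 - <<'E'
from h import *
go([.5327,.1968,.054],197.4)
E
```

```text
time_s: 5.38
tool_pos: [0.5282, 0.1957, 0.049]
tool_rot: [-180.0, -0.6, -162.4]
force: [-1.4, -1.1, -0.2]
grip_width: 0.0873
grasp_force: 0.0
time_s: 5.8
tool_pos: [0.5334, 0.1997, 0.0571]
tool_rot: [-179.9, 0.2, -162.1]
force: [0.2, 0.1, 6.7]
grip_width: 0.0631
grasp_force: 34.7
t [ 1.6 -2.6  3.1] w [-0.1  0.2  0.5] rows 1.0 from [0.5334 0.1997 0.0571] [-179.95    0.19 -162.11]
```

```bash

python3 -m creep '[{"wx":0,"wy":0,"wz":0,"tx":0,"ty":0,"tz":0,"gripper":-1},{"wx":0,"wy":0,"wz":0,"tx":0,"ty":0,"tz":0,"gripper":-1},{"wx":0,"wy":0,"wz":0,"tx":0,"ty":0,"tz":0,"gripper":-1}]' 40
python3 -m creep '[{"wx":0,"wy":0,"wz":0,"tx":0,"ty":0,"tz":-30,"gripper":-1},{"wx":0,"wy":0,"wz":0,"tx":0,"ty":0,"tz":-60,"gripper":-1},{"wx":0,"wy":0,"wz":0,"tx":0,"ty":0,"tz":-85,"gripper":-1},{"wx":0,"wy":0,"wz":0,"tx":0,"ty":0,"tz":-85,"gripper":-1},{"wx":0,"wy":0,"wz":0,"tx":0,"ty":0,"tz":-85,"gripper":-1}]' 40
python3 - <<'E'
from h import *
go([.540,-.0286,.14],148)
E
```

```text
time_s: 6.05
tool_pos: [0.5336, 0.1998, 0.0571]
tool_rot: [-179.9, 0.2, -162.1]
force: [0.1, -0.7, 6.8]
grip_width: 0.0627
grasp_force: 39.7
time_s: 6.47
tool_pos: [0.5327, 0.1998, 0.1414]
tool_rot: [-179.9, 0.2, -162.1]
force: [-1.0, 0.1, -3.1]
grip_width: 0.0628
grasp_force: 39.7
t [  63.3 -219.5    1.4] w [ 0.   0.2 49.9] rows 7.0 from [0.5327 0.1998 0.1414] [-1.7995e+02  1.5000e-01 -1.6209e+02]
```

```bash
cat >> h.py <<'E'
def rim(z,c,tol=.004,R=.045):
    p,W=snap('wrist'); o=get_obs()
    m=(abs(W[...,2]-z)<tol)&(np.hypot(W[...,0]-c[0],W[...,1]-c[1])<R); P=W[m]
    print(len(P),'z',np.median(P[:,2]))
    rr=cv2.minAreaRect((P[:,:2]*1000).astype(np.float32)); print('rect',rr)
    cc=np.array(rr[0])/1000
    d=Ro.from_euler('xyz',o['tool_rot'],degrees=True).inv().apply([cc[0]-o['tool_pos'][0],cc[1]-o['tool_pos'][1],np.median(P[:,2])-o['tool_pos'][2]])
    print('in tool mm',d*1000,o['tool_pos'],o['tool_rot']); return P,cc
E
python3 - <<'E'
from h import *
P,c=rim(.181,(.532,.199),.005)
go([.540,-.0286,.143],148)
E
```

```text
7426 z 0.18180945518403727
rect ((526.6934814453125, 195.9110107421875), (49.314327239990234, 84.24600219726562), 17.493318557739258)
in tool mm [  5.74737911  -1.51187969 -41.95003223] [0.53169879 0.19907956 0.13985674] [-1.79950539e+02 -1.39369756e-02 -1.62089081e+02]
t [  62.1 -219.2   -2.9] w [-0.1  0.  49.9] rows 7.0 from [0.5317 0.1991 0.1399] [-1.7995e+02 -1.0000e-02 -1.6209e+02]
```

```bash

python3 - <<'E'
from h import *
from scipy.optimize import least_squares
p,W=snap('wrist','w4.png'); o=get_obs()
R=Ro.from_euler('xyz',o['tool_rot'],degrees=True)
T=(R.inv().apply((W-o['tool_pos']).reshape(-1,3))*1000)
m=(abs(T[:,2]+42)<3)&(np.hypot(T[:,0],T[:,1])<40); T=T[m]
E=[]
for y in range(-26,27,2):
    s=T[(abs(T[:,1]-y)<1)]
    s=s[s[:,0]>0]
    if len(s): E.append((s[:,0].max(),y,s[:,0].min(),len(s)))
E=np.array(E); print(np.round(E,1))
k=E[:,0]>10
for r in (29.5,):
    f=least_squares(lambda q:np.hypot(E[k,0]-q[0],E[k,1]-q[1])-r,[0,0],loss='soft_l1'); print(f.x,f.cost)
E
```

```text
[[ 17.7 -26.   11.7  87. ]
 [ 20.4 -24.   11.5 116. ]
 [ 22.2 -22.   11.7 151. ]
 [ 24.2 -20.   11.6 188. ]
 [ 25.4 -18.   11.7 211. ]
 [ 26.7 -16.   13.  195. ]
 [ 27.8 -14.   15.2 185. ]
 [ 29.  -12.   16.6 177. ]
 [ 29.5 -10.   18.  140. ]
 [ 29.7  -8.   19.5  60. ]
 [ 29.9  -6.   26.4  61. ]
 [ 30.5  -4.   26.7  65. ]
 [ 30.8  -2.   26.8  67. ]
 [ 31.    0.   27.2  54. ]
 [ 30.4   2.   26.6  64. ]
 [ 30.2   4.   26.4  64. ]
 [ 29.9   6.   26.1  67. ]
 [ 29.3   8.   18.3 113. ]
 [ 28.8  10.   16.9 177. ]
 [ 27.9  12.   15.9 178. ]
 [ 26.7  14.   13.5 188. ]
 [ 25.4  16.   11.2 198. ]
 [ 24.4  18.   11.2 196. ]
 [ 22.6  20.   11.2 154. ]
 [ 20.5  22.   10.9 121. ]
 [ 17.9  24.   11.2  84. ]
 [ 16.   26.   11.3  70. ]]
[ 1.38892904 -0.82157826] 1.2915658972242359
```

View pics/w4.png

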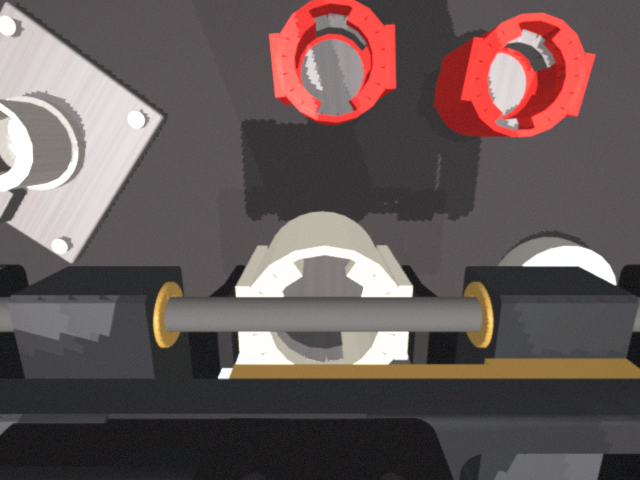

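The stage is held squarely, with its rim in view around px (325,300) and its notches centred on the tool's x axis. I'll carry it to the receiver.

```bash

python3 -m creep '[{"wx":0,"wy":0,"wz":10,"tx":12,"ty":-44,"tz":-3,"gripper":-1},{"wx":0,"wy":0,"wz":17,"tx":21,"ty":-75,"tz":-3,"gripper":-1},{"wx":0,"wy":0,"wz":24,"tx":30,"ty":-106,"tz":-3,"gripper":-1},{"wx":0,"wy":0,"wz":31,"tx":39,"ty":-137,"tz":-3,"gripper":-1},{"wx":0,"wy":0,"wz":38,"tx":48,"ty":-168,"tz":-3,"gripper":-1}]' 40
python3 - <<'E'
from h import *
go([.542,-.0292,.143],148.5)
E
```

```text
time_s: 6.98
tool_pos: [0.5365, 0.023, 0.1414]
tool_rot: [-179.9, -0.2, 161.8]
force: [0.5, -0.1, -2.3]
grip_width: 0.0631
grasp_force: 39.7
t [-21.6 -47.8  -1.7] w [-0.1 -0.2 13.3] rows 2.0 from [0.5365 0.023  0.1414] [-1.7994e+02 -1.6000e-01  1.6176e+02]
```

```bash

python3 -m creep '[{"wx":0,"wy":0,"wz":6,"tx":-10,"ty":-25,"tz":-1,"gripper":-1},{"wx":0,"wy":0,"wz":11,"tx":-20,"ty":-44,"tz":-1,"gripper":-1},{"wx":0,"wy":0,"wz":11,"tx":-20,"ty":-44,"tz":-1,"gripper":-1},{"wx":0,"wy":0,"wz":11,"tx":-20,"ty":-44,"tz":-1,"gripper":-1},{"wx":0,"wy":0,"wz":11,"tx":-20,"ty":-44,"tz":-1,"gripper":-1}]' 40
python3 - <<'E'
from h import *
go([.542,-.0292,.12],148.5)
E
```

```text
time_s: 7.4
tool_pos: [0.5425, -0.0222, 0.1428]
tool_rot: [-180.0, -0.2, 151.2]
force: [0.5, 1.0, -2.6]
grip_width: 0.0629
grasp_force: 39.7
t [-3.  -6.3 22.8] w [-0.  -0.2  2.7] rows 1.0 from [ 0.5425 -0.0222  0.1428] [-1.800e+02 -1.600e-01  1.512e+02]
```

```bash

python3 -m creep '[{"wx":0,"wy":0,"wz":2.7,"tx":-3,"ty":-6.3,"tz":10,"gripper":-1},{"wx":0,"wy":0,"wz":2.7,"tx":-3,"ty":-6.3,"tz":23,"gripper":-1},{"wx":0,"wy":0,"wz":2.7,"tx":-3,"ty":-6.3,"tz":23,"gripper":-1},{"wx":0,"wy":0,"wz":2.7,"tx":-3,"ty":-6.3,"tz":23,"gripper":-1}]' 40
python3 - <<'E'
from h import *
go([.542,-.0292,.108],148.5)
E
```

```text
time_s: 7.73
tool_pos: [0.5419, -0.0288, 0.1197]
tool_rot: [-180.0, -0.2, 148.6]
force: [0.7, 0.6, -3.2]
grip_width: 0.0632
grasp_force: 39.7
t [-0.3 -0.3 11.7] w [-0.  -0.2  0.1] rows 1.0 from [ 0.5419 -0.0288  0.1197] [-1.7996e+02 -1.7000e-01  1.4859e+02]
```

Now I'll lower it slowly towards the ledge, with TCP expected at about 0.087 m.

```bash

python3 -m creep '[{"wx":0,"wy":0,"wz":0,"tx":0,"ty":0,"tz":5,"gripper":-1},{"wx":0,"wy":0,"wz":0,"tx":0,"ty":0,"tz":10,"gripper":-1},{"wx":0,"wy":0,"wz":0,"tx":0,"ty":0,"tz":14,"gripper":-1},{"wx":0,"wy":0,"wz":0,"tx":0,"ty":0,"tz":18,"gripper":-1},{"wx":0,"wy":0,"wz":0,"tx":0,"ty":0,"tz":21,"gripper":-1}]' 40
```

```text
time_s: 8.15
tool_pos: [0.5429, -0.0301, 0.0996]
tool_rot: [-180.0, -0.0, 148.4]
force: [-0.2, 0.1, -2.4]
grip_width: 0.063
grasp_force: 39.7
```

```bash

python3 -m creep '[{"wx":0,"wy":0,"wz":0,"tx":0,"ty":0,"tz":4,"gripper":-1},{"wx":0,"wy":0,"wz":0,"tx":0,"ty":0,"tz":8,"gripper":-1},{"wx":0,"wy":0,"wz":0,"tx":0,"ty":0,"tz":12,"gripper":-1},{"wx":0,"wy":0,"wz":0,"tx":0,"ty":0,"tz":13,"gripper":-1},{"wx":0,"wy":0,"wz":0,"tx":0,"ty":0,"tz":13,"gripper":-1}]' 40
```

```text
time_s: 8.57
tool_pos: [0.543, -0.03, 0.0871]
tool_rot: [-180.0, -0.0, 148.4]
force: [-0.2, 0.5, -1.6]
grip_width: 0.0631
grasp_force: 39.7
```

```bash

python3 -m creep '[{"wx":0,"wy":0,"wz":7,"tx":0,"ty":-0.1,"tz":1,"gripper":-1},{"wx":0,"wy":0,"wz":14,"tx":0,"ty":-0.3,"tz":1,"gripper":-1},{"wx":0,"wy":0,"wz":21,"tx":0.1,"ty":-0.4,"tz":1,"gripper":-1},{"wx":0,"wy":0,"wz":28,"tx":0.1,"ty":-0.6,"tz":1,"gripper":-1},{"wx":0,"wy":0,"wz":35,"tx":0.2,"ty":-0.7,"tz":1,"gripper":-1}]' 40
python3 -c "
from h import *
o=get_obs();print(o['wrist_torque'],o['qpos'])"
```

```text
time_s: 8.98
tool_pos: [0.5421, -0.0297, 0.0869]
tool_rot: [-179.9, -0.0, 113.1]
force: [-3.7, 1.9, 4.3]
grip_width: 0.0629
grasp_force: 39.7
[0.146716   0.84974878 0.10641259] [ 36.38356329  16.02605191 -40.79514562 106.34180494  11.77466545
  61.960782    14.24057569]
```

```bash

python3 -m creep '[{"wx":0,"wy":0,"wz":7,"tx":0,"ty":-0.1,"tz":0.5,"gripper":-1},{"wx":0,"wy":0,"wz":14,"tx":0,"ty":-0.3,"tz":0.5,"gripper":-1},{"wx":0,"wy":0,"wz":21,"tx":0.1,"ty":-0.4,"tz":0.5,"gripper":-1},{"wx":0,"wy":0,"wz":28,"tx":0.1,"ty":-0.6,"tz":0.5,"gripper":-1},{"wx":0,"wy":0,"wz":35,"tx":0.2,"ty":-0.7,"tz":0.5,"gripper":-1}]' 40
python3 -m creep '[{"wx":0,"wy":0,"wz":2,"tx":0,"ty":0,"tz":1.5,"gripper":-1},{"wx":0,"wy":0,"wz":4,"tx":0,"ty":0,"tz":2.5,"gripper":-1},{"wx":0,"wy":0,"wz":6,"tx":0,"ty":0,"tz":3,"gripper":-1},{"wx":0,"wy":0,"wz":8,"tx":0,"ty":0,"tz":3,"gripper":-1}]' 40
```

```text
time_s: 9.4
tool_pos: [0.5409, -0.0307, 0.0865]
tool_rot: [-179.9, 0.1, 78.1]
force: [-5.2, -0.2, 5.4]
grip_width: 0.0626
grasp_force: 39.7
time_s: 9.73
tool_pos: [0.5401, -0.0306, 0.0821]
tool_rot: [-179.8, 0.1, 70.3]
force: [-3.5, -0.0, -1.5]
grip_width: 0.0629
grasp_force: 39.7
```

```bash

python3 -m creep '[{"wx":0,"wy":0,"wz":0.5,"tx":0,"ty":0,"tz":1.5,"gripper":-1},{"wx":0,"wy":0,"wz":0.5,"tx":0,"ty":0,"tz":3,"gripper":-1},{"wx":0,"wy":0,"wz":0.5,"tx":0,"ty":0,"tz":4.5,"gripper":-1},{"wx":0,"wy":0,"wz":0.5,"tx":0,"ty":0,"tz":4.5,"gripper":-1}]' 40
```

```text
time_s: 10.07
tool_pos: [0.5399, -0.0308, 0.0792]
tool_rot: [-179.8, 0.2, 70.0]
force: [-11.4, 0.4, 13.8]
grip_width: 0.0631
grasp_force: 39.9
```

```bash

python3 -m creep '[{"wx":0,"wy":0,"wz":0,"tx":0,"ty":0,"tz":-1,"gripper":-1},{"wx":0,"wy":0,"wz":0,"tx":0,"ty":0,"tz":-1,"gripper":1},{"wx":0,"wy":0,"wz":0,"tx":0,"ty":0,"tz":-1,"gripper":1},{"wx":0,"wy":0,"wz":0,"tx":0,"ty":0,"tz":-1,"gripper":1},{"wx":0,"wy":0,"wz":0,"tx":0,"ty":0,"tz":-1,"gripper":1}]' 
python3 -m creep '[{"wx":0,"wy":0,"wz":0,"tx":0,"ty":0,"tz":-20,"gripper":1},{"wx":0,"wy":0,"wz":0,"tx":0,"ty":0,"tz":-50,"gripper":1},{"wx":0,"wy":0,"wz":0,"tx":0,"ty":0,"tz":-85,"gripper":1},{"wx":0,"wy":0,"wz":0,"tx":0,"ty":0,"tz":-120,"gripper":1},{"wx":0,"wy":0,"wz":0,"tx":0,"ty":0,"tz":-150,"gripper":1}]' 
python3 -m creep '[{"wx":0,"wy":0,"wz":-20,"tx":10,"ty":0,"tz":-20,"gripper":1},{"wx":0,"wy":0,"wz":-20,"tx":10,"ty":0,"tz":-20,"gripper":1},{"wx":0,"wy":0,"wz":-20,"tx":10,"ty":0,"tz":-20,"gripper":1},{"wx":0,"wy":0,"wz":-20,"tx":10,"ty":0,"tz":-20,"gripper":1}]' 
python3 - <<'E'
from h import *
P,c=rim(.120,(.540,-.030),.006,.04)
P2=(P[:,:2]-c)*1000; a=np.degrees(np.arctan2(P2[:,1],P2[:,0]))%360; rr=np.hypot(*P2.T); s=(rr>21.5)&(rr<27)
print(np.histogram(a[s],bins=72,range=(0,360))[0].reshape(6,12))
print(get_obs()['qpos']); go([.5365,-.269,.20],82)
E
```

```text
time_s: 10.48
tool_pos: [0.543, -0.0307, 0.0795]
tool_rot: [179.9, -0.1, 69.9]
force: [0.4, -0.1, 0.9]
grip_width: 0.0815
grasp_force: 0.0
time_s: 10.9
tool_pos: [0.5429, -0.0305, 0.2319]
tool_rot: [179.8, -0.0, 70.0]
force: [1.3, -0.3, -0.1]
grip_width: 0.0871
grasp_force: 0.0
time_s: 11.23
tool_pos: [0.5461, -0.0211, 0.2499]
tool_rot: [179.9, 0.0, 90.1]
force: [-0.7, -0.3, -1.1]
grip_width: 0.0871
grasp_force: 0.0
2296 z 0.11996877054341819
rect ((541.7383422851562, -28.443492889404297), (59.68471145629883, 63.228450775146484), 69.59739685058594)
in tool mm [ -7.11996336  -4.21176764 129.44462862] [ 0.54579746 -0.0213121   0.24941765] [1.79922136e+02 1.08988889e-02 8.98132095e+01]
[[15 18 16 17 15 16 19 18 17 10  3  2]
 [ 3  2  3  2  3  0  7 17 18 18 19 17]
 [18 17 16 18 18 14 18 17 17 16 16 14]
 [18 15 17 17 16 16 14 17 15  6  8  7]
 [ 8  6  8  6 10  7 10 16 17 15 17 15]
 [19 16 15 16 18 16 16 18 16 16 17 16]]
[ 33.71972099   7.42789735 -37.22694084  94.71244856   4.58082099
  79.31713035  -4.30653714]
t [-247.7   -8.6   49.5] w [0.1 0.  7.8] rows 7.0 from [ 0.5458 -0.0213  0.2494] [1.7992e+02 1.0000e-02 8.9810e+01]
```

Stage home and flush: its rim is at z = 0.120 as expected, with the notch axis at 69.6°. Now the cap.

```bash

python3 -m creep '[{"wx":0,"wy":0,"wz":95,"tx":-248,"ty":-9,"tz":40,"gripper":1},{"wx":0,"wy":0,"wz":95,"tx":-248,"ty":-9,"tz":40,"gripper":1},{"wx":0,"wy":0,"wz":95,"tx":-248,"ty":-9,"tz":40,"gripper":1},{"wx":0,"wy":0,"wz":95,"tx":-248,"ty":-9,"tz":40,"gripper":1},{"wx":0,"wy":0,"wz":95,"tx":-248,"ty":-9,"tz":40,"gripper":1}]'
python3 - <<'E'
from h import *
print(get_obs()['qpos']); go([.537,-.2695,.20],-8)
E
```

```text
time_s: 11.7
tool_pos: [0.5372, -0.2289, 0.2155]
tool_rot: [180.0, 0.0, 53.6]
force: [0.5, 0.2, 0.6]
grip_width: 0.087
grasp_force: 0.0
[ 43.00827818  12.22419777 -25.98403256  92.74239029   5.50280732
  76.27265747 -20.19960949]
t [-32.8  23.9  15.5] w [ 0.  -0.  61.6] rows 9.0 from [ 0.5372 -0.2289  0.2155] [1.7997e+02 1.0000e-02 5.3570e+01]
```

```bash

python3 -m creep '[{"wx":0,"wy":0,"wz":61,"tx":-33,"ty":24,"tz":15,"gripper":1},{"wx":0,"wy":0,"wz":61,"tx":-33,"ty":24,"tz":15,"gripper":1},{"wx":0,"wy":0,"wz":61,"tx":-33,"ty":24,"tz":15,"gripper":1},{"wx":0,"wy":0,"wz":61,"tx":-33,"ty":24,"tz":15,"gripper":1},{"wx":0,"wy":0,"wz":61,"tx":-33,"ty":24,"tz":15,"gripper":1}]'
python3 -m creep '[{"wx":0,"wy":0,"wz":25,"tx":0,"ty":0,"tz":0,"gripper":1},{"wx":0,"wy":0,"wz":25,"tx":0,"ty":0,"tz":0,"gripper":1},{"wx":0,"wy":0,"wz":25,"tx":0,"ty":0,"tz":0,"gripper":1},{"wx":0,"wy":0,"wz":25,"tx":0,"ty":0,"tz":0,"gripper":1},{"wx":0,"wy":0,"wz":25,"tx":0,"ty":0,"tz":0,"gripper":1}]'
python3 - <<'E'
from h import *
P,c=rim(.0965,(.537,-.2695),.005,.04)
print(get_obs()['qpos']); go([c[0],c[1],.12],-8)
E
```

```text
time_s: 12.12
tool_pos: [0.5375, -0.2681, 0.2002]
tool_rot: [-180.0, 0.0, 17.7]
force: [-0.1, 0.2, 0.1]
grip_width: 0.0869
grasp_force: 0.0
time_s: 12.53
tool_pos: [0.5376, -0.2678, 0.2005]
tool_rot: [180.0, 0.0, -6.9]
force: [0.0, -0.2, 0.4]
grip_width: 0.087
grasp_force: 0.0
2000 z 0.09641714970768238
rect ((537.2189331054688, -269.952392578125), (21.972862243652344, 53.466453552246094), 82.51111602783203)
in tool mm [ -0.12633802   2.28405212 104.15190976] [ 0.53763908 -0.26770347  0.20056905] [-1.79999255e+02  1.47367769e-02 -6.74445554e+00]
[ 39.13144777  13.99396348 -17.90981983  91.76811893   4.41969986
  74.94853067 -76.17479299]
t [-0.1  2.3 80.6] w [-0.   0.   1.3] rows 2.0 from [ 0.5376 -0.2677  0.2006] [-1.80e+02  1.00e-02 -6.74e+00]
```

```bash

python3 -m creep '[{"wx":0,"wy":0,"wz":0.7,"tx":0,"ty":2.8,"tz":40,"gripper":1},{"wx":0,"wy":0,"wz":0.7,"tx":0,"ty":2.8,"tz":78,"gripper":1},{"wx":0,"wy":0,"wz":0.7,"tx":0,"ty":2.8,"tz":105,"gripper":1},{"wx":0,"wy":0,"wz":0.7,"tx":0,"ty":2.8,"tz":122,"gripper":1},{"wx":0,"wy":0,"wz":0.7,"tx":0,"ty":2.8,"tz":132,"gripper":1}]'
python3 -m creep '[{"wx":0,"wy":0,"wz":0,"tx":0,"ty":0,"tz":5,"gripper":1},{"wx":0,"wy":0,"wz":0,"tx":0,"ty":0,"tz":5,"gripper":1},{"wx":0,"wy":0,"wz":0,"tx":0,"ty":0,"tz":5,"gripper":1}]'
python3 - <<'E'
from h import *
go([.5372,-.2705,.063],-7.5)
E
```

```text
time_s: 13.0
tool_pos: [0.5355, -0.2697, 0.0657]
tool_rot: [-179.9, 0.2, -7.4]
force: [-0.6, 0.5, 0.3]
grip_width: 0.0867
grasp_force: 0.0
time_s: 13.25
tool_pos: [0.5382, -0.2708, 0.0651]
tool_rot: [180.0, -0.1, -7.4]
force: [0.5, 0.5, 0.3]
grip_width: 0.0872
grasp_force: 0.0
t [-1.  -0.2  2.1] w [ 0.  -0.1  0.1] rows 1.0 from [ 0.5382 -0.2708  0.0651] [ 1.7996e+02 -1.0000e-01 -7.3900e+00]
```

```bash

python3 -m creep '[{"wx":0,"wy":0,"wz":0,"tx":-0.8,"ty":0,"tz":1.5,"gripper":-1},{"wx":0,"wy":0,"wz":0,"tx":-0.8,"ty":0,"tz":1.5,"gripper":-1},{"wx":0,"wy":0,"wz":0,"tx":-0.8,"ty":0,"tz":1.5,"gripper":-1},{"wx":0,"wy":0,"wz":0,"tx":-0.8,"ty":0,"tz":1.5,"gripper":-1},{"wx":0,"wy":0,"wz":0,"tx":-0.8,"ty":0,"tz":1.5,"gripper":-1}]' 30
python3 -m creep '[{"wx":0,"wy":0,"wz":0,"tx":0,"ty":0,"tz":0,"gripper":-1},{"wx":0,"wy":0,"wz":0,"tx":0,"ty":0,"tz":0,"gripper":-1},{"wx":0,"wy":0,"wz":0,"tx":0,"ty":0,"tz":0,"gripper":-1},{"wx":0,"wy":0,"wz":0,"tx":0,"ty":0,"tz":0,"gripper":-1}]' 40
```

```text
time_s: 13.67
tool_pos: [0.5367, -0.2705, 0.0629]
tool_rot: [180.0, -0.0, -7.4]
force: [0.4, -0.2, 0.1]
grip_width: 0.0614
grasp_force: 0.0
time_s: 14.0
tool_pos: [0.5365, -0.2703, 0.0624]
tool_rot: [180.0, 0.0, -7.4]
force: [0.1, 0.6, -0.4]
grip_width: 0.035
grasp_force: 0.0
```

```bash

python3 -m creep '[{"wx":0,"wy":0,"wz":0,"tx":0,"ty":0,"tz":0,"gripper":-1},{"wx":0,"wy":0,"wz":0,"tx":0,"ty":0,"tz":0,"gripper":-1},{"wx":0,"wy":0,"wz":0,"tx":0,"ty":0,"tz":0,"gripper":-1},{"wx":0,"wy":0,"wz":0,"tx":0,"ty":0,"tz":0,"gripper":-1},{"wx":0,"wy":0,"wz":0,"tx":0,"ty":0,"tz":0,"gripper":-1}]' 45
```

```text
time_s: 14.42
tool_pos: [0.5365, -0.2703, 0.0624]
tool_rot: [180.0, 0.0, -7.4]
force: [-0.1, -0.2, -0.5]
grip_width: 0.0214
grasp_force: 45.0
```

```bash

python3 -m creep '[{"wx":0,"wy":0,"wz":0,"tx":0,"ty":0,"tz":-25,"gripper":-1},{"wx":0,"wy":0,"wz":0,"tx":0,"ty":0,"tz":-60,"gripper":-1},{"wx":0,"wy":0,"wz":0,"tx":0,"ty":0,"tz":-95,"gripper":-1},{"wx":0,"wy":0,"wz":0,"tx":0,"ty":0,"tz":-130,"gripper":-1},{"wx":0,"wy":0,"wz":0,"tx":0,"ty":0,"tz":-150,"gripper":-1}]' 45
python3 - <<'E'
from h import *
go([.5416,-.0295,.212],69.6)
E
```

```text
time_s: 14.83
tool_pos: [0.5377, -0.2707, 0.2165]
tool_rot: [179.9, -0.2, -7.4]
force: [0.8, -1.0, -1.3]
grip_width: 0.0217
grasp_force: 45.0
t [ -27.2 -239.7    4. ] w [  0.2  -0.1 -77. ] rows 11.0 from [ 0.5377 -0.2707  0.2165] [179.91  -0.24  -7.39]
```

```bash

python3 -m creep '[{"wx":0,"wy":0,"wz":-7,"tx":-3,"ty":-24,"tz":2,"gripper":-1},{"wx":0,"wy":0,"wz":-14,"tx":-6,"ty":-48,"tz":2,"gripper":-1},{"wx":0,"wy":0,"wz":-21,"tx":-9,"ty":-72,"tz":2,"gripper":-1},{"wx":0,"wy":0,"wz":-28,"tx":-12,"ty":-96,"tz":2,"gripper":-1},{"wx":0,"wy":0,"wz":-35,"tx":-15,"ty":-120,"tz":2,"gripper":-1}]' 45
python3 - <<'E'
from h import *
go([.5416,-.0295,.212],69.6)
E
```

```text
time_s: 15.25
tool_pos: [0.5365, -0.1481, 0.2099]
tool_rot: [-180.0, 0.1, 27.9]
force: [-0.4, 0.5, -1.8]
grip_width: 0.0218
grasp_force: 45.0
t [  60.1 -102.4   -2.1] w [ -0.1   0.  -41.7] rows 6.0 from [ 0.5365 -0.1481  0.2099] [-1.7996e+02  5.0000e-02  2.7940e+01]
```

```bash

python3 -m creep '[{"wx":0,"wy":0,"wz":-7,"tx":14,"ty":-25,"tz":-1,"gripper":-1},{"wx":0,"wy":0,"wz":-14,"tx":27,"ty":-46,"tz":-2,"gripper":-1},{"wx":0,"wy":0,"wz":-21,"tx":40,"ty":-68,"tz":-2,"gripper":-1},{"wx":0,"wy":0,"wz":-28,"tx":50,"ty":-85,"tz":-2,"gripper":-1},{"wx":0,"wy":0,"wz":-35,"tx":56,"ty":-95,"tz":-2,"gripper":-1}]' 45
python3 - <<'E'
from h import *
go([.5416,-.0295,.205],69.6)
E
```

```text
time_s: 15.67
tool_pos: [0.5422, -0.0356, 0.2121]
tool_rot: [-179.9, -0.0, 63.2]
force: [0.3, 0.0, -2.0]
grip_width: 0.0214
grasp_force: 45.0
t [ 5.2 -3.3  7.1] w [-0.1 -0.  -6.4] rows 1.0 from [ 0.5422 -0.0356  0.2121] [-1.7993e+02 -4.0000e-02  6.3170e+01]
```

```bash

python3 -m creep '[{"wx":0,"wy":0,"wz":-6.5,"tx":5,"ty":-3,"tz":7,"gripper":-1},{"wx":0,"wy":0,"wz":-6.5,"tx":5,"ty":-3,"tz":7,"gripper":-1},{"wx":0,"wy":0,"wz":-6.5,"tx":5,"ty":-3,"tz":7,"gripper":-1},{"wx":0,"wy":0,"wz":-6.5,"tx":5,"ty":-3,"tz":7,"gripper":-1}]' 45
python3 - <<'E'
from h import *
go([.5416,-.0295,.176],69.6)
p,W=snap('wrist','w5.png')
E
```

```text
time_s: 16.0
tool_pos: [0.5421, -0.0345, 0.2053]
tool_rot: [-180.0, 0.0, 68.9]
force: [0.2, 0.5, -2.1]
grip_width: 0.0219
grasp_force: 45.0
t [ 4.5 -2.3 29.3] w [-0.   0.  -0.7] rows 1.0 from [ 0.5421 -0.0345  0.2053] [-1.7998e+02  4.0000e-02  6.8870e+01]
```

View pics/w5.png

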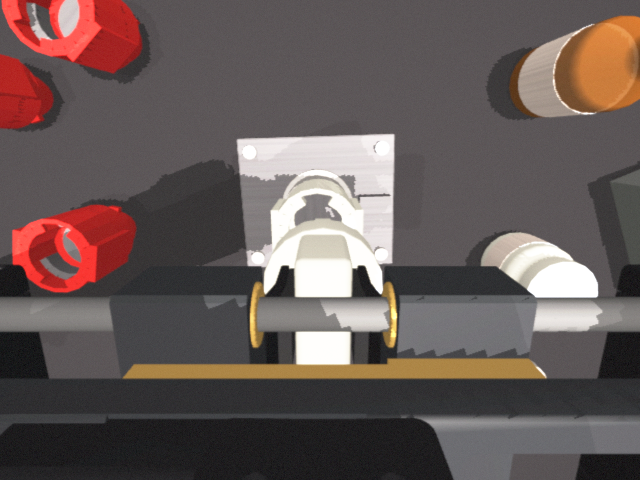

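The picture shows the cap held above the stage mouth at px (318,210), with the bystanders clear. I'll correct the position and lower.

```bash

python3 -m creep '[{"wx":0,"wy":0,"wz":-0.7,"tx":4.5,"ty":-2.3,"tz":3,"gripper":-1},{"wx":0,"wy":0,"wz":-0.7,"tx":4.5,"ty":-2.3,"tz":8,"gripper":-1},{"wx":0,"wy":0,"wz":-0.7,"tx":4.5,"ty":-2.3,"tz":16,"gripper":-1},{"wx":0,"wy":0,"wz":-0.7,"tx":4.5,"ty":-2.3,"tz":16,"gripper":-1},{"wx":0,"wy":0,"wz":-0.7,"tx":4.5,"ty":-2.3,"tz":16,"gripper":-1}]' 45
python3 - <<'E'
from h import *
go([.5416,-.0295,.176],69.6)
E
```

```text
time_s: 16.47
tool_pos: [0.5412, -0.0286, 0.1885]
tool_rot: [-179.9, 0.0, 69.8]
force: [0.7, -0.6, -3.0]
grip_width: 0.0217
grasp_force: 45.0
t [-0.7  0.7 12.5] w [-0.1  0.   0.2] rows 1.0 from [ 0.5412 -0.0286  0.1885] [-1.799e+02  3.000e-02  6.977e+01]
```

```bash

python3 -m creep '[{"wx":0,"wy":0,"wz":0.2,"tx":-0.6,"ty":0.5,"tz":4,"gripper":-1},{"wx":0,"wy":0,"wz":0.2,"tx":-0.6,"ty":0.5,"tz":8,"gripper":-1},{"wx":0,"wy":0,"wz":0.2,"tx":-0.6,"ty":0.5,"tz":13,"gripper":-1},{"wx":0,"wy":0,"wz":0.2,"tx":-0.6,"ty":0.5,"tz":18,"gripper":-1},{"wx":0,"wy":0,"wz":0.2,"tx":-0.6,"ty":0.5,"tz":21,"gripper":-1}]' 45
```

```text
time_s: 16.88
tool_pos: [0.5415, -0.0287, 0.1675]
tool_rot: [-179.9, -0.0, 69.6]
force: [-0.8, 1.1, -1.3]
grip_width: 0.0217
grasp_force: 45.0
```

Lugs are in the notches (0.1675 is below 0.1705, with no force). On to the ledge at 0.1545.

```bash

python3 -m creep '[{"wx":0,"wy":0,"wz":0,"tx":0,"ty":0,"tz":4,"gripper":-1},{"wx":0,"wy":0,"wz":0,"tx":0,"ty":0,"tz":8,"gripper":-1},{"wx":0,"wy":0,"wz":0,"tx":0,"ty":0,"tz":12,"gripper":-1},{"wx":0,"wy":0,"wz":0,"tx":0,"ty":0,"tz":13.5,"gripper":-1},{"wx":0,"wy":0,"wz":0,"tx":0,"ty":0,"tz":13.5,"gripper":-1}]' 45
```

```text
time_s: 17.3
tool_pos: [0.5418, -0.0289, 0.1546]
tool_rot: [-180.0, 0.0, 69.6]
force: [-0.6, 0.1, -3.1]
grip_width: 0.0218
grasp_force: 45.0
```

```bash

python3 -m creep '[{"wx":0,"wy":0,"wz":7,"tx":0,"ty":0,"tz":1,"gripper":-1},{"wx":0,"wy":0,"wz":14,"tx":0,"ty":-0.1,"tz":1,"gripper":-1},{"wx":0,"wy":0,"wz":21,"tx":0,"ty":-0.2,"tz":1,"gripper":-1},{"wx":0,"wy":0,"wz":28,"tx":0.1,"ty":-0.3,"tz":1,"gripper":-1},{"wx":0,"wy":0,"wz":35,"tx":0.1,"ty":-0.4,"tz":1,"gripper":-1}]' 45
python3 -m creep '[{"wx":0,"wy":0,"wz":7,"tx":0,"ty":0,"tz":0.3,"gripper":-1},{"wx":0,"wy":0,"wz":14,"tx":0,"ty":-0.1,"tz":0.3,"gripper":-1},{"wx":0,"wy":0,"wz":21,"tx":0,"ty":-0.2,"tz":0.3,"gripper":-1},{"wx":0,"wy":0,"wz":28,"tx":0.1,"ty":-0.3,"tz":0.3,"gripper":-1},{"wx":0,"wy":0,"wz":35,"tx":0.1,"ty":-0.4,"tz":0.3,"gripper":-1}]' 45
python3 -c "
from h import *
o=get_obs();print(o['wrist_torque'],o['qpos'])"
```

```text
time_s: 17.72
tool_pos: [0.5424, -0.0293, 0.1544]
tool_rot: [179.9, -0.1, 34.3]
force: [0.2, 0.7, -1.7]
grip_width: 0.0216
grasp_force: 45.0
time_s: 18.13
tool_pos: [0.5423, -0.0293, 0.1543]
tool_rot: [179.9, -0.1, -0.8]
force: [0.0, -0.2, -0.4]
grip_width: 0.0218
grasp_force: 45.0
[-0.00755116 -0.04399222  0.0414911 ] [ 25.00557464   9.63572208 -27.13316898 102.83872579   4.7904459
  68.53138769 -94.31346265]
```

```bash

python3 -m creep '[{"wx":0,"wy":0,"wz":2,"tx":0,"ty":0,"tz":1,"gripper":-1},{"wx":0,"wy":0,"wz":4,"tx":0,"ty":0,"tz":2,"gripper":-1},{"wx":0,"wy":0,"wz":6,"tx":0,"ty":0,"tz":2,"gripper":-1},{"wx":0,"wy":0,"wz":8,"tx":0,"ty":0,"tz":3,"gripper":-1},{"wx":0,"wy":0,"wz":9,"tx":0,"ty":0,"tz":3,"gripper":-1}]' 45
```

```text
time_s: 18.55
tool_pos: [0.5418, -0.0292, 0.1506]
tool_rot: [180.0, -0.0, -9.5]
force: [-0.4, 0.2, -2.7]
grip_width: 0.022
grasp_force: 45.0
```

Dropped off the ledge. I'll follow it down to 0.147.

```bash

python3 -m creep '[{"wx":0,"wy":0,"wz":0,"tx":0,"ty":0,"tz":1.5,"gripper":-1},{"wx":0,"wy":0,"wz":0,"tx":0,"ty":0,"tz":3,"gripper":-1},{"wx":0,"wy":0,"wz":0,"tx":0,"ty":0,"tz":4.5,"gripper":-1},{"wx":0,"wy":0,"wz":0,"tx":0,"ty":0,"tz":5,"gripper":-1},{"wx":0,"wy":0,"wz":0,"tx":0,"ty":0,"tz":5,"gripper":-1}]' 45
```

```text
time_s: 18.97
tool_pos: [0.5419, -0.0287, 0.1469]
tool_rot: [180.0, -0.0, -9.4]
force: [-2.5, -0.2, 5.3]
grip_width: 0.0217
grasp_force: 45.0
```

Home (0.1469, carrying load). Release and rise.

```bash

python3 -m creep '[{"wx":0,"wy":0,"wz":0,"tx":0,"ty":0,"tz":-0.5,"gripper":1},{"wx":0,"wy":0,"wz":0,"tx":0,"ty":0,"tz":-0.5,"gripper":1},{"wx":0,"wy":0,"wz":0,"tx":0,"ty":0,"tz":-0.5,"gripper":1},{"wx":0,"wy":0,"wz":0,"tx":0,"ty":0,"tz":-0.5,"gripper":1},{"wx":0,"wy":0,"wz":0,"tx":0,"ty":0,"tz":-0.5,"gripper":1}]'
python3 -m creep '[{"wx":0,"wy":0,"wz":0,"tx":0,"ty":0,"tz":-10,"gripper":1},{"wx":0,"wy":0,"wz":0,"tx":0,"ty":0,"tz":-35,"gripper":1},{"wx":0,"wy":0,"wz":0,"tx":0,"ty":0,"tz":-65,"gripper":1},{"wx":0,"wy":0,"wz":0,"tx":0,"ty":0,"tz":-100,"gripper":1},{"wx":0,"wy":0,"wz":0,"tx":0,"ty":0,"tz":-130,"gripper":1}]'
python3 -m creep '[{"wx":0,"wy":0,"wz":0,"tx":-60,"ty":0,"tz":0,"gripper":1},{"wx":0,"wy":0,"wz":0,"tx":-60,"ty":0,"tz":0,"gripper":1},{"wx":0,"wy":0,"wz":0,"tx":-60,"ty":0,"tz":0,"gripper":1},{"wx":0,"wy":0,"wz":0,"tx":-60,"ty":0,"tz":0,"gripper":1}]'
python3 - <<'E'
from h import *
p,W=snap('wrist','w6.png')
n=np.hypot(W[...,0]-.541,W[...,1]+.029)<.034
for lo,hi in((.165,.2),(.13,.15),(.112,.125)):
    m=n&(W[...,2]>lo)&(W[...,2]<hi); P=W[m]; print(len(P),np.median(P,0),np.percentile(P[:,2],[5,95]), cv2.minAreaRect((P[:,:2]*1000).astype(np.float32)))
p,W=snap('scene'); cv2.imwrite('pics/s6.png',cv2.resize(p[140:380,180:500],None,fx=2.4,fy=2.4,interpolation=cv2.INTER_CUBIC)[:,:,::-1])
E
```

```text
time_s: 19.38
tool_pos: [0.5416, -0.0285, 0.146]
tool_rot: [180.0, 0.0, -9.4]
force: [-0.6, 0.4, 0.1]
grip_width: 0.0473
grasp_force: 0.0
time_s: 19.8
tool_pos: [0.5417, -0.0284, 0.279]
tool_rot: [180.0, -0.1, -9.4]
force: [1.1, 0.6, -0.3]
grip_width: 0.0804
grasp_force: 0.0
time_s: 20.13
tool_pos: [0.4823, -0.0187, 0.2773]
tool_rot: [179.9, -0.1, -9.4]
force: [-0.4, -0.4, 0.8]
grip_width: 0.0863
grasp_force: 0.0
2484 [ 0.54303312 -0.02881846  0.18092951] [0.17903271 0.18221306] ((542.07421875, -28.754247665405273), (21.997657775878906, 52.97362518310547), 80.26207733154297)
2007 [ 0.54281495 -0.03677295  0.14205438] [0.1407028  0.14325085] ((541.916259765625, -28.623374938964844), (58.23969268798828, 51.96299362182617), 80.69692993164062)
87 [ 0.56791655 -0.03426803  0.1202394 ] [0.11879481 0.12145522] ((548.4616088867188, -20.886585235595703), (27.829626083374023, 67.03724670410156), 49.103675842285156)
```

View pics/s6.png

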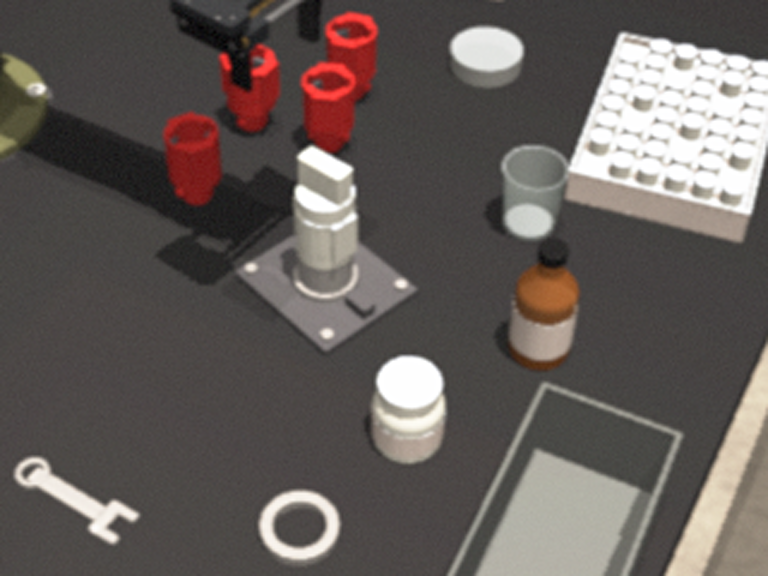

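The stack stands flush and upright at px (325,220). The cap top is at 0.181 m and the disc top at 0.142 m, both as expected for home, and the other things are untouched.

```bash
python3 -c "
from cell import env
print(env.sign_off())"
```

```text
the job is handed in; nothing more can be done
None
```

The filter stage is locked home in the receiver and the cap is locked home on the stage, with the stack standing free. The bystanders look undisturbed in the last scene picture, and I handed the job in at about 20 s.

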